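# Prop the weight bin's flap and load the scale

### The job

The weight bin has a flap that springs shut. Stand the tall brass weight upright in the middle of the flap's tread, the plate sticking out beside the bin, so that the flap stays open by itself; then take the knob-top weight out of the bin and stand it upright in the middle of the scale's black pan. Leave the brass weight on the tread, holding the flap open.

Things in the scene. Friction and masses are not known exactly. Their poses are not given: they have to be found in the camera images.
- bin: Grey bin, fixed. Origin: underside centre, z up, mm. Outside 120 (its x) by 174 mm (y), walls 5 mm, floor top at z=6, rim sloping from z=50 (-x side) to 83 (+x). Hinge along y at x=-62, z=56. Inside, in the +x half, side by side along y: the knob-top weight and a low disc (38 across, 14 high). When open, the tread is level: top z=57.5, middle x=-102, y=0; the flap's top edge is at x=-38, z=177.
- flap (a joint): Angle of the flap, rad: 0 shut, 1.10 fully open (stop). Clear flap and steel tread (66 mm wide, out to 80 mm from the hinge on the bin's -x side) are one rigid rocker. Shut, the tread slopes up at 63 degrees, tip at z=127. Press it straight down, about 40 mm out from the hinge, till level. The spring shuts it; 2.6 N there holds it: the tall brass weight does, the small one does not.
- brass_weight: The tall plain brass cylinder, 36 mm diameter, 70 mm high, about 0.6 kg, loose and standing upright on the bench. Origin: centre of its underside, z up. A small brass cylinder (24 mm diameter, 26 mm high, 0.1 kg) stands elsewhere on the same side and is not the one.
- knob_weight: Squat chromed steel weight with a knob on top, about 0.3 kg, loose and standing upright in the bin: base 40 mm diameter and 24 mm high, neck 14 mm diameter, knob 22 mm diameter from 38 to 53 mm, total height 56 mm. Origin: centre of its underside, z up.
- scale: White bench scale, fixed, 160 by 180 by 48 mm high, carrying a flat black round pan, 120 mm diameter, centred on it, its top 62 mm above the bench. Origin: centre of the scale's underside, below the pan's centre, z up.
Mind the look-alikes: they are no part of the job. Of the things that look like the brass_weight, take the one that is farthest to the robot's right at the start.

How it is judged:
By the outcome, as a careful person would: the job done as asked, in the order asked, and still so for the second after the job is handed in, with the robot touching nothing.
It also fails if it takes over 51 s, if anything falls off the work surface, if the arm or the gripper's body presses on something with over 40 N, if the wrist force passes 120 N, or if a joint passes its speed limit or range.

### The arm

A 6-joint arm with a two-finger parallel gripper is mounted at the origin on the work surface. World frame = base frame: x ahead of the robot, y to its left, z up, the work surface at z = 0. Lengths are in m, angles in rad, forces in N, time in s.
With the tool pointing down it reaches from about 0.35 to 0.8 m from the base axis. Payload 7.3 kg.
Tool frame: the origin (TCP) lies between the finger pads; the fingertips stand 25 mm ahead of it and the grasp point (between the pads) lies 6 mm ahead of it (r.tip_extent is the distance from the TCP to the fingertips, in m); z points along the fingers, y is the direction in which the jaws open and shut (so a half turn about z gives the same grasp; the last joint's range is limited). The gripper opens to 85 mm and grips with 20 to 120 N. Pads are 22 mm wide; open, the fingers measure 114 mm over their backs; the gripper's body (76 mm by 85 mm) begins 54 mm behind the grasp point. The pads swing forward as they close: fully open they stand 13 mm farther back than shut.
Start: joints at [-1.291, 0.342, 1.524, -0, 1.275, -0.146], TCP at [0.217, -0.478, 0.256] pointing down, gripper open.
Joint ranges: [-2.53, 2.53], [-0.77, 2.02], [0.04, 2.7], [-1, 4.14], [0.28, 2.66], [-3.11, 3.11]. Speed limits (rad/s): [2.57, 2.57, 3.14, 3.14, 3.14, 3.14].

### API

Orientations are given as a unit quaternion [x, y, z, w].
In Python, from workcell import r, command_gripper, optics gives the robot as it stands. The module is installed in compiled form; this text tells all that it offers. Calls block until the motion is done:
- r.reach(position, orientation): joint-space move of the TCP to a pose.
- r.move_straight(position, orientation=None, speed=0.15, max_force=None): straight line of the TCP; orientation=None keeps the orientation; speed is the mean speed in m/s. With max_force (N) it stops when the force on the tool has changed by that much, and returns True; else False.
- r.movej(angles): joint-space move.
- command_gripper(opening, force=None): finger opening in m; force is the grip in N (None keeps the last); returns when the fingers have stopped.
- r.hold(seconds).
- r.solve_ik(position, orientation): joint angles nearest the present ones, or None.
- r.read_state(): the state.
- optics.get_image(name): name is "side" or "top"; returns (picture, depth): 480x640x3 uint8, red, green, blue; 480x640 float32, m along the optical axis (not along the pixel's ray), 0 where there is no reading.
- optics.camera_model(name): a dict with "K" (3x3 intrinsics, pixels), "R" (3x3) and "t" (3): a world point X has camera coordinates R X + t. Camera axes: x right, y down, z forward; pixel columns grow to the right and rows downward; lengths in m; the calibration is good to about 2 mm. A picture is of the moment at which its call begins. camera_model takes no time and is no camera call.
A pose or a line that the arm cannot do raises r.PlanningError and nothing moves.
- r.finish_job(): hands the job in, once; it reports no verdict.
The state is a dict: "time_s": time; "joint_positions": joint angles; "dq": joint speeds; "tau": joint torques, N m; "eef_pos": TCP position; "eef_rot": TCP orientation; "contact_force": force on the tool from outside, world axes, zero at the start; "torque": the same for the moment, N m; "grip_width": finger opening in m.
Only numpy, scipy, OpenCV 4.12 (cv2) and the standard library are available. Lean on these libraries where they do the work, as an engineer would, in place of code of your own. Each camera call takes 0.05 s, during which the arm holds its last target.

## Working session

There is one attempt and no reset: what is moved stays moved. The work goes in short steps, each a Python script; the robot and the scene stay as the last script left them, time stands still between calls to the robot, and variables do not carry over. Pictures are saved under pics/ and viewed, and the job is handed in when it is done.

```bash
mkdir -p pics; ls; cat > h.py <<'E'
import numpy as np, cv2
from workcell import r, command_gripper, optics
def snap(name,tag):
    im,d=optics.get_image(name)
    cv2.imwrite(f'pics/{tag}.png',im[:,:,::-1]); np.savez(f'pics/{tag}.npz',im=im,d=d)
    return im,d
def pts(d,name):
    m=optics.camera_model(name);K,R,t=[np.array(m[k]) for k in('K','R','t')]
    v,u=np.mgrid[0:480,0:640]
    P=np.stack([(u-K[0,2])/K[0,0]*d,(v-K[1,2])/K[1,1]*d,d],-1)
    W=(P-t)@R
    W[d<=0]=np.nan
    return W
E
python3 - <<'E'
from h import *
for n in('top','side'):
    snap(n,n+'0'); print(n,{k:np.round(v,3).tolist() for k,v in optics.camera_model(n).items()})
print(r.read_state())
E
```

```text
pics
top {'K': [[619.718, 0.0, 315.209], [0.0, 619.718, 239.862], [0.0, 0.0, 1.0]], 'R': [[-0.02, -1.0, -0.002], [-0.994, 0.02, -0.105], [0.105, -0.0, -0.994]], 't': [0.097, 0.469, 1.298]}
side {'K': [[544.243, 0.0, 318.32], [0.0, 544.243, 246.108], [0.0, 0.0, 1.0]], 'R': [[-0.85, -0.527, 0.012], [-0.29, 0.448, -0.846], [0.441, -0.722, -0.533]], 't': [0.414, 0.164, 1.068]}
{'time_s': 0.1, 'joint_positions': array([-1.29097852e+00,  3.42666925e-01,  1.52490107e+00, -1.25234501e-05,
        1.27539417e+00, -1.45980829e-01]), 'dq': array([-0.00117404, -0.00087173, -0.004326  ,  0.001601  , -0.00062355,
        0.00099243]), 'tau': array([ 1.46338611e-03, -4.34444869e+01, -2.46490914e+01, -1.17504937e-04,
        4.72905755e-03,  1.54147057e-05]), 'eef_pos': array([ 0.21678937, -0.47780689,  0.25569535]), 'eef_rot': array([ 9.77421798e-01,  2.11296379e-01, -5.17644896e-05, -6.82822886e-04]), 'contact_force': array([-0.06633824,  0.07079333, -0.18360325]), 'torque': array([ 0.04227072, -0.03262769, -0.01698139]), 'grip_width': 0.08555579940422962}
```

View pics/top0.png

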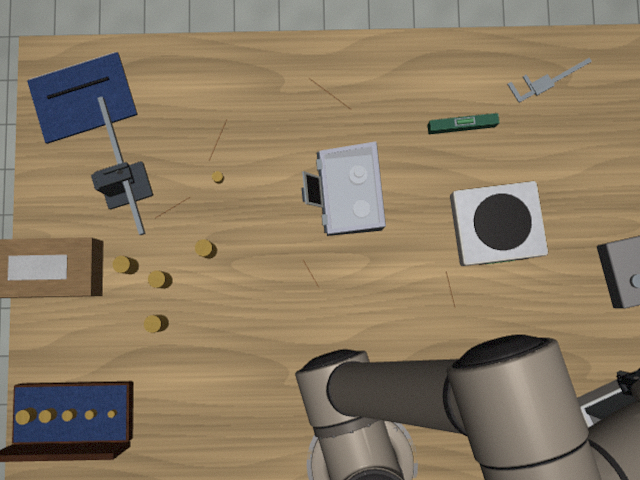

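View pics/side0.png

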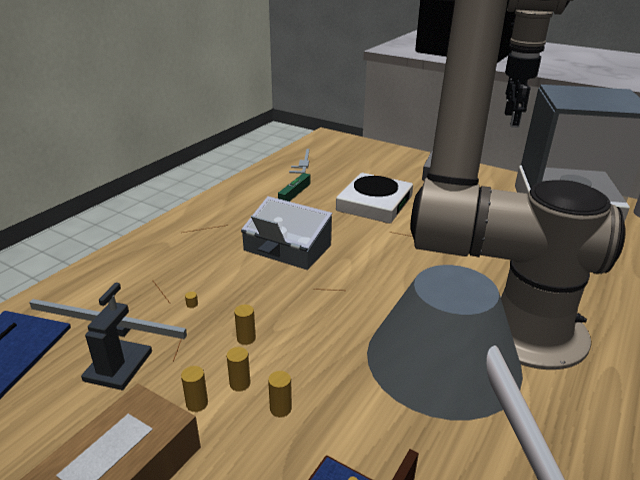

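The top view shows four tall brass cylinders at (205,248), (122,264), (158,279) and (154,323). The one at (205,248) is farthest to the robot's right. The bin is at (350,188) with its tread at (312,188), pointing image-left (+y). The pan is at (502,222). Next I'll measure these from the depth.

```bash
python3 - <<'E'
from h import *
z=np.load('pics/top0.npz');im,d=z['im'],z['d'];W=pts(d,'top')
m=optics.camera_model('top');K,R,t=[np.array(m[k]) for k in('K','R','t')]
for p in[(205,248),(122,264),(158,279),(154,323),(218,177),(502,222),(358,174),(362,209),(313,188),(340,160),(280,260),(322,160),(380,160)]:
    print(p,np.round(W[p[1],p[0]],4))
# cylinder tops
def sel(c,rad,zlo,zhi):
    u,v=c;s=W[v-rad:v+rad,u-rad:u+rad].reshape(-1,3);k=(s[:,2]>zlo)&(s[:,2]<zhi);return s[k]
for c in[(205,246),(122,264),(158,279),(154,323)]:
    s=sel(c,16,.062,.08);(x,y),rr=cv2.minEnclosingCircle((s[:,:2]*1000).astype(np.float32));print('cyl',c,len(s),x,y,rr,s.mean(0))
# pan
hsv=im.sum(-1);s=W[185:260,465:540];k=(im[185:260,465:540].sum(-1)<120);q=s[k];(x,y),rr=cv2.minEnclosingCircle((q[:,:2]*1000).astype(np.float32));print('pan',x,y,rr,q.mean(0),np.nanmedian(q[:,2]))
for c in[(358,174),(362,209)]:
    print(np.round(W[c[1]-14:c[1]+15:2,c[0],2],3),np.round(W[c[1],c[0]-14:c[0]+15:2,2],3))
for n,(u,v,w,h,f) in{'bin':(280,120,120,130,6),'sc':(440,170,120,110,6),'cy':(180,225,50,50,10)}.items():
    cv2.imwrite(f'pics/c_{n}.png',cv2.resize(im[v:v+h,u:u+w,::-1],None,fx=f,fy=f if n!='bin' else 4.6,interpolation=cv2.INTER_CUBIC) if n!='bin' else cv2.resize(im[v:v+h,u:u+w,::-1],None,fx=4.5,fy=4.5,interpolation=cv2.INTER_CUBIC))
E
```

```text
(205, 248) [0.4531 0.3144 0.0724]
(122, 264) [0.4237 0.4851 0.0708]
(158, 279) [0.3914 0.4107 0.072 ]
(154, 323) [0.3022 0.4187 0.0701]
(218, 177) [0.6102 0.2941 0.0289]
(502, 222) [ 0.4957 -0.3007  0.0647]
(358, 174) [ 0.5999 -0.0036  0.0792]
(362, 209) [ 0.526  -0.0096  0.0826]
(313, 188) [0.5684 0.09   0.1002]
(340, 160) [0.6325 0.0325 0.0695]
(280, 260) [0.4304 0.1645 0.0045]
(322, 160) [0.6349 0.07   0.0627]
(380, 160) [ 6.471e-01 -5.860e-02  6.000e-04]
cyl (205, 246) 239 455.2942199707031 318.3804626464844 18.228557586669922 [0.45535726 0.3180055  0.07019312]
cyl (122, 264) 251 423.98883056640625 487.5084228515625 18.980016708374023 [0.42453081 0.48640041 0.07008332]
cyl (158, 279) 250 393.120361328125 414.797607421875 18.312725067138672 [0.3929597  0.41416776 0.06983478]
cyl (154, 323) 251 301.2398986816406 422.49127197265625 18.241239547729492 [0.3018982  0.42168895 0.07003596]
pan 496.5111389160156 -300.85406494140625 59.77909469604492 [ 0.48968774 -0.30212695  0.06239362] 0.06212551360603638
[0.078 0.081 0.083 0.081 0.083 0.081   nan 0.079 0.073 0.084 0.081 0.084
 0.078 0.079 0.078] [0.08  0.073 0.078 0.073 0.076 0.078 0.077 0.079 0.082 0.083 0.083 0.083
 0.085 0.083 0.085]
[0.079 0.083 0.078 0.081 0.078 0.082 0.079 0.083 0.082 0.084 0.075 0.084
 0.08  0.079 0.081] [0.072 0.073 0.076 0.072 0.076 0.079 0.081 0.083 0.078 0.081 0.083 0.079
 0.088 0.087 0.087]
```

View pics/c_bin.png

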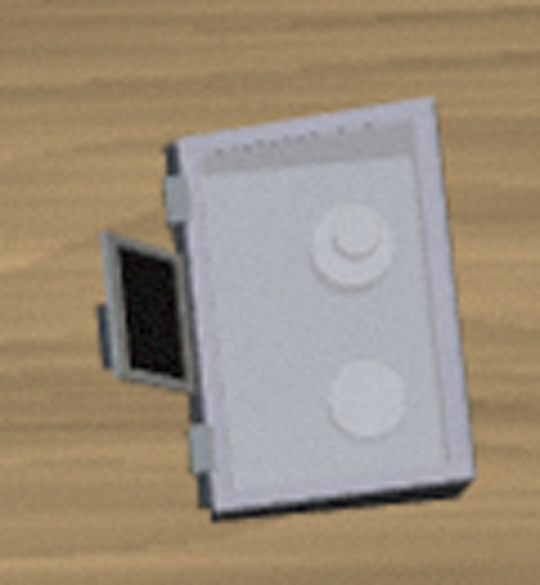

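The bin crop shows the knob weight at about pixel (358.4,174.4) and its knob at (359.3,172.9). The disc is at (361.8,208.4). The rim corners in full-image pixels are about (319,151.5), (376,142), (384.5,226.7) and (327,233.8). I'll fit the bin and pan poses to these.

```bash
python3 - <<'E'
from h import *
from scipy.optimize import least_squares
z=np.load('pics/top0.npz');im,d=z['im'],z['d']
m=optics.camera_model('top');K,R,t=[np.array(m[k]) for k in('K','R','t')]
def ray(u,v,zz):
    C=-R.T@t;q=R.T@np.linalg.inv(K)@[u,v,1];return C+q*(zz-C[2])/q[2]
def proj(X):
    c=X@R.T+t;return (c[:,:2]/c[:,2:])*K[0,0]+[K[0,2],K[1,2]]
L=np.array([[-60,87,50],[60,87,83],[60,-87,83],[-60,-87,50]])/1e3
px=np.array([[319,151.5],[376,142],[384.5,226.7],[327,233.8]])
def tw(L,p): c,s=np.cos(p[2]),np.sin(p[2]);return L@np.array([[c,-s,0],[s,c,0],[0,0,1]]).T+[p[0],p[1],0]
f=least_squares(lambda p:(proj(tw(L,p))-px).ravel(),[.56,.01,-1.57]);p=f.x
print('bin',p,np.degrees(p[2]),np.round(f.fun.reshape(-1,2),1))
inv=lambda X:(tw.__call__ and (np.array([[np.cos(p[2]),np.sin(p[2])],[-np.sin(p[2]),np.cos(p[2])]])@(X[:2]-p[:2])))
for n,u,v,zz in[('knobtop',359.3,172.9,.060),('base',358.4,174.4,.028),('disc',361.8,208.4,.02)]:
    X=ray(u,v,zz);print(n,X,inv(X))
print('tread',tw(np.array([[-.102,0,.0575]]),p))
mask=(im.sum(-1)<150).astype(np.uint8);mask[:,:460]=0;mask[:,548:]=0;mask[:180]=0;mask[270:]=0
n,lab,st,ce=cv2.connectedComponentsWithStats(mask);print(st,ce)
i=1+st[1:,4].argmax();print('pan',ray(*ce[i],.062))
# draw
o=im[:,:,::-1].copy()
ov=cv2.resize(o[120:250,280:400],None,fx=4.5,fy=4.5,interpolation=cv2.INTER_CUBIC)
g=np.array([[-.04,.033,.0],[0,0,0]])
P=proj(tw(np.vstack([L,[[-.062-.0363,.033,.127],[-.062-.0363,-.033,.127],[-.062,.033,.056],[-.062,-.033,.056]]]),p))
for q in P: cv2.circle(ov,tuple(int(a) for a in ((q-[280,120]+.5)*4.5)),4,(0,0,255),1)
cv2.imwrite('pics/binfit.png',ov)
cv2.imwrite('pics/sc.png',cv2.resize(o[170:280,440:560],None,fx=5,fy=5))
np.save('bin.npy',p)
E
```

```text
bin [ 0.57267773  0.01039928 -1.49822789] -85.84213490816882 [[-0.3  0.6]
 [ 0.3  1. ]
 [ 0.6 -0.9]
 [-0.6 -0.7]]
knobtop [ 0.60632513 -0.00779592  0.06      ] [0.0205869 0.0322396]
base [ 0.60996111 -0.00816771  0.028     ] [0.02122134 0.03583906]
disc [ 0.53706891 -0.01405367  0.02      ] [ 0.02180678 -0.03728806]
tread [[0.56528225 0.11213082 0.0575    ]]
[[     0      0    640    480 305511]
 [   474    194     57     56   1620]
 [   481    211      1      2      2]
 [   483    211      3      3      4]
 [   485    211      1      1      1]
 [   477    213      2      3      4]
 [   480    214      1      1      1]
 [   484    215      4      3      6]
 [   478    217      1      2      2]
 [   481    216      1      1      1]
 [   482    218      1      1      1]
 [   492    218      1      1      1]
 [   481    221      1      1      1]
 [   483    220      2      4      4]
 [   477    222      2      1      2]
 [   485    222      2      2      3]
 [   488    222      1      1      1]
 [   480    225      1      2      2]
 [   487    224      2      1      2]
 [   484    227  
[... 1083 characters left out ...]
      222.        ]
 [485.33333333 222.33333333]
 [488.         222.        ]
 [480.         225.5       ]
 [487.5        224.        ]
 [484.         227.        ]
 [487.25       226.5       ]
 [490.         227.        ]
 [478.         229.        ]
 [481.75       229.5       ]
 [485.         230.        ]
 [484.66666667 234.        ]
 [487.6        233.        ]
 [482.5        235.        ]
 [490.         234.        ]
 [484.         237.        ]
 [519.         259.        ]
 [521.         259.        ]
 [525.         258.        ]
 [503.         261.        ]
 [511.         260.        ]
 [487.         263.        ]
 [495.         262.        ]]
pan [ 0.49791712 -0.31310345  0.062     ]
```

View pics/binfit.png

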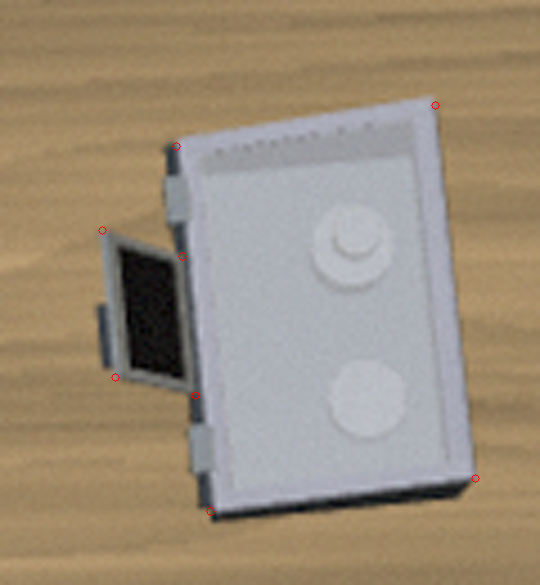

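The fit residuals are 1 px or less, and the predicted tread corners land on the tread in the picture. The brass target is at (0.455, 0.318) and the pan is at (0.4965, -0.301). I'll check the IK for the whole plan before moving.

```bash
cat >> h.py <<'E'
from scipy.spatial.transform import Rotation as Ro
p=np.load('bin.npy')
def down(ang):  # jaw axis (tool y) at world angle ang
    y=np.array([np.cos(ang),np.sin(ang),0]);z=np.array([0,0,-1.]);x=np.cross(y,z)
    return Ro.from_matrix(np.stack([x,y,z],1)).as_quat()
A=p[2]+np.pi/2
QA=down(A);QB=down(A+np.pi)
BR=np.array([.4553,.3183]);TR=np.array([.5653,.1121]);KN=np.array([.608,-.008]);PAN=np.array([.4965,-.301])
P=lambda xy,z:[xy[0],xy[1],z]
def st(tag=''):
    s=r.read_state();print(tag,'t%.2f'%s['time_s'],np.round(s['eef_pos'],4),'F',np.round(s['contact_force'],1),'w %.4f'%s['grip_width'])
E
python3 - <<'E'
from h import *
print(np.degrees(A))
for n,xy,z in[('br',BR,.2),('br',BR,.054),('tr',TR,.24),('tr',TR,.11),('kn',KN,.25),('kn',KN,.058),('pan',PAN,.25),('pan',PAN,.115)]:
    for q in(QA,QB):
        j=r.solve_ik(P(xy,z),q);print(n,z,None if j is None else np.round(j,2))
E
```

```text
4.15786509183119
br 0.2 [ 0.47  0.45  1.52 -0.    1.17  0.4 ]
br 0.2 [ 0.47  0.45  1.52 -0.    1.17 -2.74]
br 0.054 [ 0.47  0.63  1.67 -0.    0.84  0.4 ]
br 0.054 [ 0.47  0.63  1.67 -0.    0.84 -2.74]
tr 0.24 [ 0.06  0.45  1.4  -0.    1.29 -0.01]
tr 0.24 None
tr 0.11 [ 0.06  0.58  1.57 -0.    0.99 -0.01]
tr 0.11 None
kn 0.25 [-0.14  0.5   1.29 -0.    1.35 -0.21]
kn 0.25 [-0.14  0.5   1.29 -0.    1.35  2.93]
kn 0.058 [-0.14  0.7   1.51 -0.    0.93 -0.21]
kn 0.058 [-0.14  0.7   1.51 -0.    0.93  2.93]
pan 0.25 [-0.68  0.45  1.38 -0.    1.32 -0.75]
pan 0.25 [-0.68  0.45  1.38 -0.    1.32  2.39]
pan 0.115 [-0.68  0.58  1.55 -0.    1.01 -0.75]
pan 0.115 [-0.68  0.58  1.55 -0.    1.01  2.39]
```

```bash
python3 - <<'E'
from h import *
r.reach(P(BR,.2),QA);st('above')
command_gripper(.07)
hit=r.move_straight(P(BR,.054),speed=.15,max_force=15);st('down %s'%hit)
command_gripper(.02,60);st('grip')
r.move_straight(P(BR,.16),speed=.15);st('lift')
snap('side','s1')
E
```

```text
above t3.02 [0.4558 0.3177 0.2   ] F [ 0.3 -0.4  0.9] w 0.0854
down False t4.46 [0.4558 0.3186 0.0548] F [0.3 0.1 1.1] w 0.0698
grip t4.87 [0.4553 0.3184 0.0548] F [-2.2 -0.2  6.4] w 0.0343
lift t5.72 [0.4545 0.3179 0.1587] F [-0.3 -0.  -6.7] w 0.0344
```

View pics/s1.png

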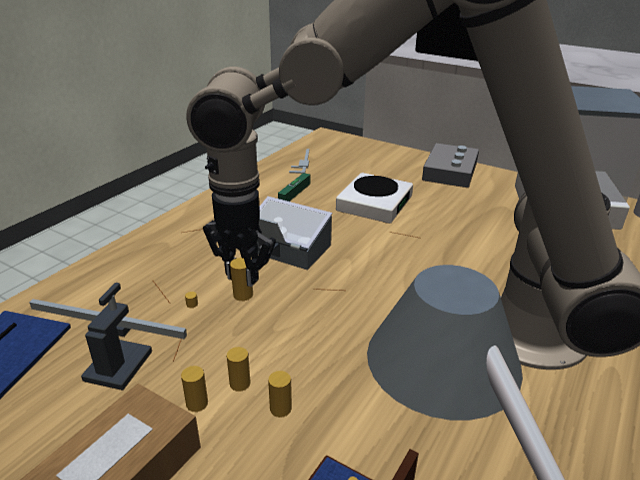

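The picture shows the brass weight held upright at about (242,280), lifted clear, with 6.7 N on the wrist, which fits 0.6 kg. Next I'll carry it over the tread and press down.

```bash
python3 - <<'E'
from h import *
r.move_straight(P(TR,.24),QA,speed=.2);st('over')
hit=r.move_straight(P(TR,.1175),speed=.08,max_force=25);st('d1 %s'%hit)
if not hit:
    hit=r.move_straight(P(TR,.1075),speed=.02,max_force=6);st('d2 %s'%hit)
snap('top','t2');snap('side','s2')
E
python3 - <<'E'
import cv2
a=cv2.imread('pics/s2.png');b=cv2.imread('pics/t2.png')
import numpy as np
cv2.imwrite('pics/s2c.png',np.hstack([cv2.resize(a[150:300,180:330],(400,400)),cv2.resize(b[120:270,260:410],(400,400))]))
E
```

```text
over t7.16 [0.5646 0.113  0.2395] F [-0.4  0.5 -6. ] w 0.0350
d1 True t8.03 [0.564  0.1136 0.1751] F [ 0.9  0.4 -4.1] w 0.0350
```

View pics/s2c.png

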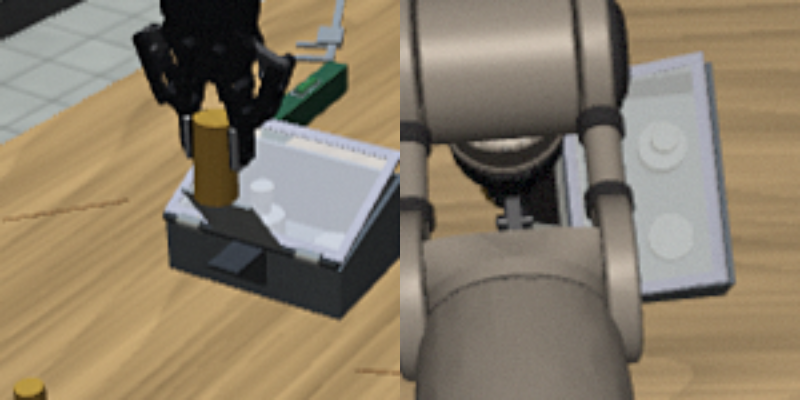

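The picture shows the weight's underside just touching the tread tip. The stop came from the contact bump, and the force has since settled to about 2 N of push. I'll continue more slowly.

```bash
python3 - <<'E'
from h import *
for z in (.168,.155,.14,.128,.118):
    hit=r.move_straight(P(TR,z),speed=.05,max_force=25);st('d %.3f %s'%(z,hit))
    if hit: break
snap('side','s3')
E
python3 - <<'E'
import cv2
a=cv2.imread('pics/s3.png')
cv2.imwrite('pics/s3c.png',cv2.resize(a[150:300,180:350],None,fx=4,fy=4))
E
```

```text
d 0.168 False t8.46 [0.5655 0.1121 0.1679] F [ 0.8  1.9 -4. ] w 0.0346
d 0.155 False t8.87 [0.5646 0.1114 0.1539] F [-0.2 -2.  -5.5] w 0.0345
d 0.140 False t9.32 [0.565  0.1119 0.1395] F [-0.5 -2.1 -4.9] w 0.0345
d 0.128 False t9.71 [0.565  0.112  0.1276] F [-0.6 -1.  -6. ] w 0.0345
d 0.118 False t10.06 [0.565  0.1121 0.1176] F [-0.6  0.7 -4. ] w 0.0343
```

View pics/s3c.png

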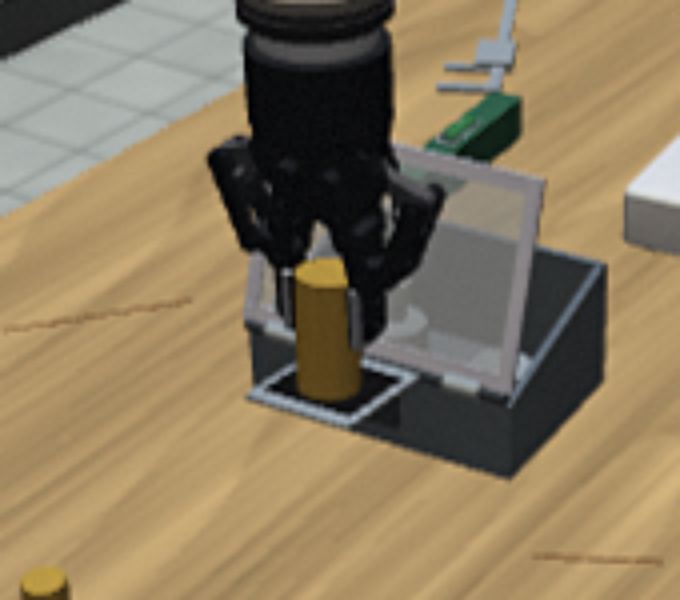

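The flap is nearly open. The weight sits centred on the almost-level tread, at about (330,385) in the crop. Now I'll press the last few millimetres to the stop and release.

```bash
python3 - <<'E'
from h import *
hit=r.move_straight(P(TR,.1065),speed=.025,max_force=10);st('d2 %s'%hit)
z=r.read_state()['eef_pos'][2]
snap('side','s4')
command_gripper(.055);st('open')
hit=r.move_straight(P(TR,.26),speed=.15,max_force=12);st('up %s'%hit)
snap('side','s5')
E
python3 - <<'E'
import cv2,numpy as np
a=cv2.imread('pics/s4.png');b=cv2.imread('pics/s5.png')
cv2.imwrite('pics/s5c.png',np.hstack([cv2.resize(q[150:300,200:333],(400,450)) for q in(a,b)]))
E
```

```text
d2 True t10.46 [0.5654 0.1125 0.1121] F [-0.   0.4  5.8] w 0.0347
open t10.84 [0.5642 0.1124 0.1103] F [-1.1 -0.4 -0.2] w 0.0554
up False t11.99 [0.5648 0.1121 0.259 ] F [-0.  -1.1 -0.7] w 0.0548
```

View pics/s5c.png

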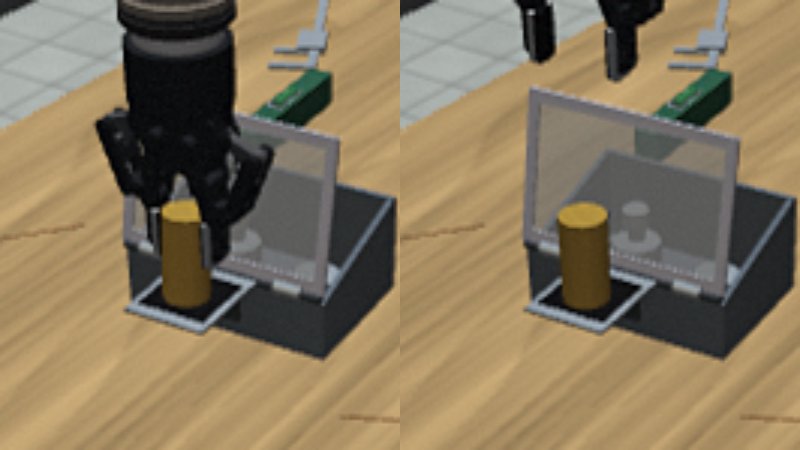

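The flap stays open, with the brass weight standing mid-tread at about (585,255) in the right half. I'll move the arm aside toward the pan and take a clear top view of the tread and the knob.

```bash
python3 - <<'E'
from h import *
r.reach(P(PAN,.28),QA);st('aside')
im,d=snap('top','t6')
o=im[:,:,::-1]
cv2.imwrite('pics/t6c.png',cv2.resize(o[130:245,270:400],None,fx=5,fy=5,interpolation=cv2.INTER_CUBIC))
W=pts(d,'top');c,s=np.cos(p[2]),np.sin(p[2])
B=np.stack([c*(W[...,0]-p[0])+s*(W[...,1]-p[1]),-s*(W[...,0]-p[0])+c*(W[...,1]-p[1])],-1)
def rep(n,k):
    q=np.concatenate([B[k],W[k]],1);(x,y),rr=cv2.minEnclosingCircle((q[:,2:4]*1e3).astype(np.float32));print(n,len(q),'bin',np.round(q[:,:2].mean(0),4),'world',np.round(q[:,2:].mean(0),4),'circ',round(x,1),round(y,1),round(rr,1))
z=W[...,2]
rep('brass',(z>.118)&(z<.137)&(np.hypot(B[...,0]+.102,B[...,1])<.026))
rep('knob',(z>.052)&(z<.068)&(B[...,0]>0.0)&(B[...,0]<.048)&(abs(B[...,1]-.034)<.03))
rep('base',(z>.025)&(z<.038)&(B[...,0]>0.0)&(B[...,0]<.048)&(abs(B[...,1]-.034)<.03))
E
```

```text
aside t13.59 [ 0.497  -0.3     0.2799] F [-0.5  0.3  0.3] w 0.0551
brass 258 bin [-0.1074 -0.    ] world [0.5649 0.1176 0.1275] circ 565.2 117.7 17.9
knob 88 bin [0.0198 0.0359] world [ 0.6099 -0.0068  0.0614] circ 610.4 -6.8 11.3
base 170 bin [0.0187 0.0333] world [ 0.6073 -0.0059  0.0313] circ 610.7 -7.7 20.3
```

View pics/t6c.png

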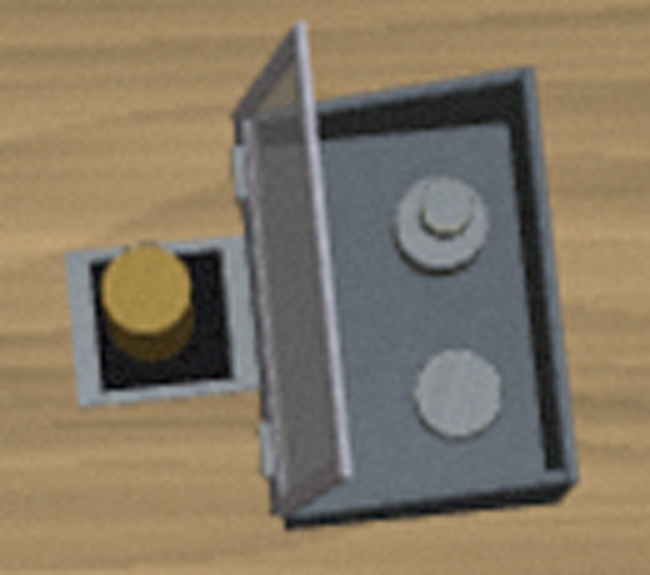

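The view shows the brass weight about 5 mm too far out (bin x = -107 instead of -102), so it slid along the pads during the bump. The flap is well held and there is plenty of time. I'll regrip it and slide it 5 mm on the tread without lifting.

```bash
python3 - <<'E'
from h import *
BP=np.array([.5650,.1176])
r.reach(P(BP,.26),QA);st('over')
hit=r.move_straight(P(BP,.112),speed=.15,max_force=10);st('down %s'%hit)
if not hit:
    command_gripper(.02,60);st('grip')
    hit=r.move_straight(P(TR+[0,.0005],.112),speed=.03,max_force=20);st('slide %s'%hit)
    command_gripper(.055);st('open')
    hit=r.move_straight(P(TR,.26),speed=.15,max_force=12);st('up %s'%hit)
    r.reach(P(KN+[.002,.001],.26),QA);st('knob above')
    snap('side','s7')
    im,d=snap('top','t7')
    W=pts(d,'top');c,s=np.cos(p[2]),np.sin(p[2]);z=W[...,2]
    B=np.stack([c*(W[...,0]-p[0])+s*(W[...,1]-p[1]),-s*(W[...,0]-p[0])+c*(W[...,1]-p[1])],-1)
    k=(z>.118)&(z<.137)&(np.hypot(B[...,0]+.102,B[...,1])<.026);print(k.sum(),B[k].mean(0))
a=cv2.imread('pics/s7.png');b=cv2.imread('pics/t7.png')
cv2.imwrite('pics/s7c.png',np.hstack([cv2.resize(q,(400,400)) for q in(a[130:290,190:350],b[120:260,270:410])]))
E
```

```text
over t15.21 [0.5653 0.1166 0.2601] F [ 0.1 -0.9 -0. ] w 0.0549
down False t16.34 [0.5656 0.1175 0.1129] F [-0.   0.2 -0.3] w 0.0553
grip t16.65 [0.5652 0.1176 0.1132] F [-2.2 -0.1  5.9] w 0.0346
slide False t16.97 [0.5658 0.114  0.1134] F [-1.   5.5  5.5] w 0.0345
open t17.30 [0.5653 0.1124 0.1119] F [0.6 0.2 0.3] w 0.0550
up False t18.43 [0.5648 0.112  0.259 ] F [0.6 0.1 0.1] w 0.0551
knob above t19.01 [ 0.6098 -0.0078  0.2589] F [-0.5  0.6  0.6] w 0.0550
261 [-0.10429407  0.00086389]
```

View pics/s7c.png

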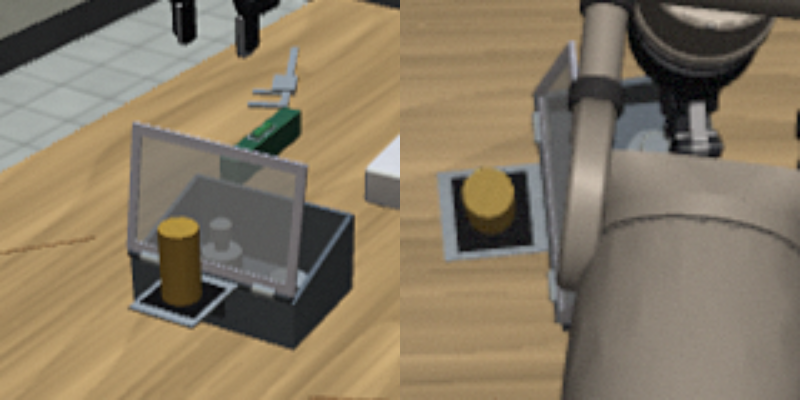

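The brass weight is now within about 2 mm of the tread's middle, at (180,262) in the left half, and the flap is fully open. Next is the knob.

```bash
python3 - <<'E'
from h import *
KN=np.array([.610,-.0072])
command_gripper(.048)
hit=r.move_straight(P(KN,.060),speed=.13,max_force=10);st('down %s'%hit)
if not hit:
    command_gripper(.008,50);st('grip')
    r.move_straight(P(KN,.225),speed=.12);st('lift')
snap('side','s8')
a=cv2.imread('pics/s8.png')
cv2.imwrite('pics/s8c.png',cv2.resize(a[100:290,190:380],(600,600)))
E
```

```text
down False t21.04 [ 0.6105 -0.0072  0.0608] F [-0.1 -0.4  0. ] w 0.0482
grip t21.41 [ 0.6101 -0.0072  0.0606] F [-2.2 -0.9  5.7] w 0.0204
lift t22.93 [ 0.6096 -0.0072  0.2241] F [ 0.7  0.2 -3.2] w 0.0199
```

View pics/s8c.png

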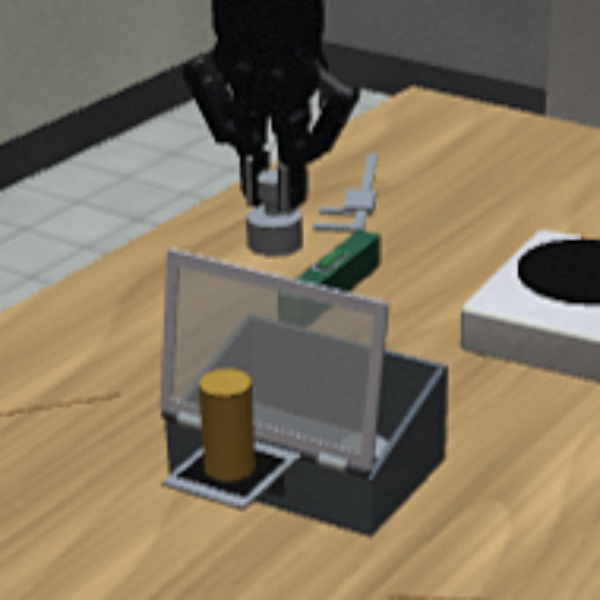

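The knob weight hangs upright at about (273,215), clear of the bin, and the wrist reads 3.2 N. Now I'll carry it to the pan.

```bash
python3 - <<'E'
from h import *
r.move_straight(P(PAN,.21),QA,speed=.2);st('over')
r.move_straight(P(PAN,.125),speed=.1,max_force=15)
hit=r.move_straight(P(PAN,.113),speed=.02,max_force=5);st('down %s'%hit)
snap('side','s9')
command_gripper(.048);st('open')
hit=r.move_straight(P(PAN,.24),speed=.12,max_force=10);st('up %s'%hit)
r.reach([.3,-.42,.28],QA);st('away')
im,d=snap('top','t10');snap('side','s10')
W=pts(d,'top');z=W[...,2]
k=(z>.078)&(z<.095)&(np.hypot(W[...,0]-PAN[0],W[...,1]-PAN[1])<.055)
q=W[k];print('base',len(q),q.mean(0),cv2.minEnclosingCircle((q[:,:2]*1e3).astype(np.float32)))
k=(z>.11)&(z<.125)&(np.hypot(W[...,0]-PAN[0],W[...,1]-PAN[1])<.055);q=W[k];print('knob',len(q),q.mean(0))
a=cv2.imread('pics/s10.png');b=cv2.imread('pics/t10.png')
cv2.imwrite('pics/s10c.png',np.hstack([cv2.resize(x,(400,400)) for x in(a[120:320,220:420],b[100:360,300:560])]))
E
```

```text
over t24.71 [ 0.4969 -0.3001  0.2101] F [ 0.1 -1.4 -3.7] w 0.0200
down True t26.18 [ 0.4965 -0.3011  0.1166] F [-0.5 -1.2  5.1] w 0.0200
open t26.61 [ 0.4957 -0.3004  0.1152] F [ 0.4 -0.2  0.4] w 0.0481
up False t27.80 [ 0.4962 -0.3008  0.2391] F [ 0.1  0.4 -0.2] w 0.0479
away t28.73 [ 0.3007 -0.4196  0.2796] F [-0.2  0.1 -0.1] w 0.0479
base 201 [ 0.49487276 -0.29488368  0.08650274] ((496.5097961425781, -300.1110534667969), 20.240394592285156)
knob 100 [ 0.49662126 -0.29944785  0.11754348]
```

View pics/s10c.png

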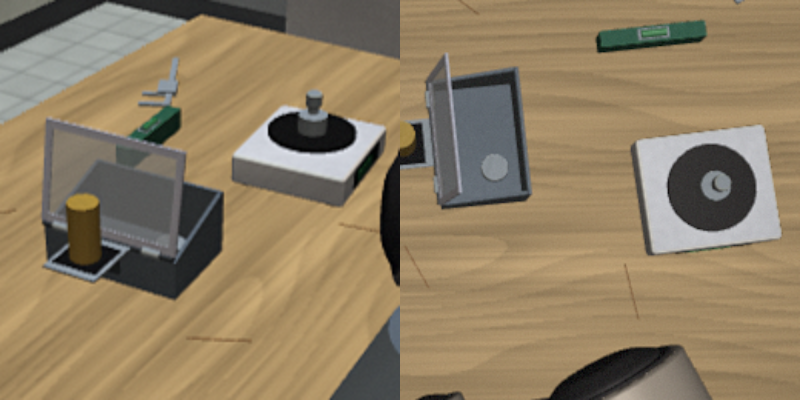

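The knob weight stands upright at the pan's centre, at (714,184) in the right half. The brass weight is still on the tread at (84,228) in the left half, with the flap open. Handing in.

```bash
python3 - <<'E'
from h import *
r.finish_job();st('end')
E
```

```text
the job is handed in; nothing more can be done
the job is handed in; nothing more can be done
```

The job is done and handed in at about 29 s of the 51 s allowed. The tall brass weight (the one farthest to the robot's right) stands on the tread with the flap fully open. The knob-top weight stands upright on the scale's pan.

- **Brass weight:** my first placing ended about 5 mm too far out along the tread, so I regripped it and slid it back without lifting. The next top view put it about 2 mm from the tread's middle along the tread and 1 mm across it, which is about the calibration error. The last side view still showed it upright with the flap open.
- **Knob weight:** the last top view put its base within about 1 mm of the pan's centre, and the side view showed it upright. A plain average of the base's depth points read about 6 mm off in y. I went with the circle fit because the knob hides part of the base, and the knob's own position agreed with it.
- **Contact on the way:** the weight bumped the tread tip on the first press and tripped my 25 N stop, which is well under the 120 N wrist limit. I pressed the rest down more slowly.

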